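Fit the take-up spool on the bench winder and shut its guard

ROBOT

A 6-joint arm with a two-finger parallel gripper is mounted at the origin on the work surface; the furniture and walls round the work are solid. World frame = base frame: x ahead of the robot, y to its left, z up, the work surface at z = 0. Lengths are in m, angles in rad, forces in N, time in s.
With the tool pointing down it reaches from about 0.35 to 0.975 m from the base axis. Payload 4.9 kg.
Tool frame: the origin (TCP) lies midway between the tips of the shut fingers; the grasp point (between the pads) lies 19 mm behind it; z points along the fingers, y is the line along which they close (so a half turn about z gives the same grasp; the last joint's range is limited). The gripper opens to 85 mm and grips with 20 to 120 N. Pads are 22 mm wide; open, the fingers measure 114 mm over their backs; the gripper's body (76 mm by 85 mm) begins 54 mm behind the grasp point. The pads swing forward as they close: fully open they stand 13 mm farther back than shut.
Start: joints at [1.131, 0.053, 1.613, -0, 1.476, -0.119], TCP at [0.197, 0.593, 0.231] pointing down, gripper open.
Joint ranges: [-3.01, 3.01], [-1.01, 2.22], [0.06, 2.58], [-1.02, 4.17], [0.09, 2.62], [-3.14, 3.14]. Speed limits (rad/s): [2.57, 2.57, 3.14, 3.14, 3.14, 3.14].

INTERFACE

Orientations are given as a unit quaternion [w, x, y, z].
In Python, from plant import manip gives the robot as it stands.
- The arm moves only by the shell command python3 shift.py 'ROWS'. ROWS is a JSON object with one list for each field, all of the same length, 1 to 5, a row being the entries at one place: aperture (the opening from 0.0 (shut) to 1.0 (fully open)), dx, dy, dz (the shift in shares of the most that a row can go, 1 being 62.5 mm), wx, wy, wz (a rotation vector in units of 0.1 rad); each row shifts and turns the commanded pose from where the row before left it, along the tool's axes as they then stand; what a row does not reach is not made up. A row lasts 1/8 s, in which the tool goes at most 0.0625 m and 0.188 rad, less where a joint would pass 70% of its speed; a pose out of reach is approached as far as the arm can. The fingers move at their own pace and stop on an object; the grip force is fixed at half the most. Time passes only in rows, so rows that do not move let the fingers close. It prints the time, the measured TCP pose, the force, the opening and the grip force at its end. Input that does not fit is refused with a message, and nothing moves.
- manip.state(): the state, without advancing time (a new reading comes with each control period).
- manip.grab_frame(name): name is "side" or "top" or "wrist"; returns the picture (400x640x3 uint8, red, green, blue); there is no depth.
- manip.camera_params(name): a dict with "intrinsics" (3x3 intrinsics, pixels), "xyz" and "orientation" of the camera in the world. Camera axes: x right, y down, z forward; pixel columns grow to the right and rows downward; lengths in m; the calibration is good to about 2 mm. A picture is of the moment at which its call begins: read the wrist's pose just before it. camera_params takes no time and is no camera call; for the wrist camera it gives the pose at the moment of the call.
- manip.job_done(): hands the job in; it is judged then, once.
The state is a dict: "time": time; "joint_pos": joint angles; "joint_vel": joint speeds; "joint_efforts": joint torques, N m; "tool_pos": TCP position; "tool_rot": TCP orientation; "contact_force": force on the tool from outside, world axes, zero at the start; "ft_torque": the same for the moment, N m; "gripper_width": opening from 0.0 (shut) to 1.0 (fully open); "grasp_force": force on a finger pad.
Only numpy, scipy, OpenCV 4.12 (cv2) and the standard library are available. Lean on these libraries where they do the work, as an engineer would, in place of code of your own. Each camera call takes 0.05 s, during which the arm holds its last target. There are 200 camera calls.

TASK

Take the tapered spool (wide foot, small head) off its slanted peg and set it over the upright spindle of the bench winder, wide end down, turning it by feel until the winder's driving pin drops into one of the slots in the foot and the spool sits fully home on the platter; lower it, do not drop it on. Then close the guard over it: fold down the left leaf first, then the right leaf, whose lap strip goes on top. Leave the other spool on its peg and do not knock the tape measure or the oil bottle about.

Things in the scene. Friction and masses are not known exactly. Their poses are not given: they have to be found in the camera images.
- spool: Tapered take-up spool, empty, grey plastic, 0.15-0.3 kg, 76 mm tall: wide foot flange 92 mm across, 6 mm thick; barrel 40 narrowing to 32 mm; head flange 62 mm across. 19 mm bore right through. Four slots through the foot, on its +x, +y, -x, -y. Origin: centre of the foot's underside; z: its axis, foot to head. It starts on one of the rack's two pegs, axis along the peg.
- spool_head (a point): Centre of the spool's head flange, on the axis, 69 mm from the underside. The head's straight round rim, 62 mm across, reaches 7 mm above and below this point: grip it there. Axes as the spool's.
- plain_spool: The other spool: straight barrel, two equal flanges 78 mm across, 64 mm tall, 19 mm bore, no drive slots; on the rack's other peg. Origin: centre of its underside; z: its axis. It stays there.
- rack: Fixed spool rack of grey sheet: a sheet 290 mm wide (y), 140 mm long, sloping 30 degrees, low in front (-x, robot's side), with two pegs square to it that so lean 30 degrees towards -x. Pegs 15 mm thick, 55 mm long, feet at x = 60, y = -70 and +70, z = 70 mm; either may bear the tapered spool. Origin: on the bench under the front edge's middle. Rack and winder may change sides.
- winder: Fixed bench winder: dark base 196 x 204 mm (x, y), 30 mm high; on it four thin grey guard walls, 176 x 186 mm outside, 4 mm thick, top 127 mm above the bench, open above; inside, a platter with an upright spindle and a driving pin; two guard leaves hinged on top. Origin: centre of its underside; x away from the robot, y left at yaw 0.
- seat (a point): Centre of the platter's top (disc 84 mm across), on the spindle axis, 36 mm above the bench: here the seated foot's underside lies. Platter, spindle and pin are one piece, geared, and turn stiffly (0.45 N m): a spool turned on it under light pressure (up to about 12 N) slides round on the pin. Axes as the winder's.
- spindle_tip (a point): Tip of the 16 mm spindle, 85 mm above the platter; blunt cone, 6 mm across at the end, full size 12 mm below. The driving pin (8 mm thick, round tip) stands 26.5 mm from the axis, 10 mm above the platter, in an unreported direction: see or feel it. Each spool slot is 13 mm wide radially and along the circle, 26.5 mm from the axis. Unless turned to suit, the spool rests on the pin, 10 mm high.
- left_leaf (a joint): Angle of the left guard leaf (winder's +y side; 92 mm wide from hinge to free edge, 172 mm along the hinge, 2 mm sheet): 0 = shut, level on the walls; pi/2 = upright; more leans outwards. Starts open (1.5 to 1.8). The hinge is stiff (0.15 N m): the leaf stays where it is left.
- right_leaf (a joint): Angle of the right guard leaf (winder's -y side; 104 mm wide, a doubled lap strip along its free edge that lies over the left leaf's edge when both are shut, 172 mm along the hinge): 0 = shut, pi/2 = upright, more leans outwards. Starts open; stiff hinge like the left one.
- left_leaf_hinge (a point): Middle of the left leaf's hinge line, 93 mm from the winder's centre in its +y, 130 mm above the bench; the hinge line runs along the winder's x. The shut leaf's top lies 1 mm above this line.
- right_leaf_hinge (a point): Middle of the right leaf's hinge line, 93 mm from the winder's centre in its -y, 130 mm above the bench; the line runs along the winder's x. The shut leaf's top lies 3.5 mm above this line, over the left leaf.
- tape_measure: Yellow tape measure, 87 mm long, 36 mm high, at the left; leave alone.
- oil_bottle: White oil bottle with a red spout, 59 mm thick, 155 mm tall, standing at the right; leave alone.

How it is judged:
On the way, in this order (a step that is already met when the one before it is completed fails the run):
1. The tapered spool sits fully home on the platter, wide end down, the driving pin in a slot (z of spool in the frame of seat below 0.003 m and horizontal distance between spool and seat below 0.004 m and angle between spool's own z axis and vertical below 0.05 rad), for 0.2 s.
2. The left leaf is folded shut, the spool still home (all of step 1 and value of joint left_leaf below 0.05 rad), for 0.1 s.
3. Then the right leaf is folded shut over it (value of joint each of right_leaf, left_leaf below 0.05 rad), for 0.1 s.
At the end, for the whole second after the job is handed in: The tapered spool stands upright on the spindle, its foot within 3 mm of the platter (so the pin is in a slot), within 4 mm of the axis and 0.05 rad of upright, at rest; both guard leaves are within 0.05 rad of shut; the other spool is still on its peg (all of step 1 and all of step 3 and linear speed of spool below 0.02 m/s and distance of plain_spool from where it was at the start of the episode below 0.03 m); the robot touches nothing.
It fails at once if The tapered spool is dropped onto the winder (horizontal distance between spool and seat below 0.03 m and linear speed of spool above 0.6 m/s).
It fails at once if The other spool is moved from its peg (distance of plain_spool from where it was at the start of the episode above 0.03 m).
It fails at once if The tape measure or the oil bottle is shifted by more than 40 mm (distance of any of tape_measure, oil_bottle from where it was at the start of the episode above 0.04 m).
It also fails if it takes over 67 s, if anything falls off the work surface, if the arm or the gripper's body presses on something with over 40 N, if the wrist force passes 120 N, or if a joint passes its speed limit or range.

## Working session

There is one attempt and no reset: what is moved stays moved. The work goes in short steps, Python scripts to look and compute and a shell command to move; the robot and the scene stay as the last step left them, time stands still between calls to the robot, and variables do not carry over. Pictures are saved under pics/ and viewed, at most 10 in all, crops included, and the job is handed in when it is done.

```bash
ls; mkdir -p pics; python3 - <<'E'
from plant import manip
import cv2
print(manip.state())
for n in("side","top","wrist"):
    p=manip.camera_params(n);print(n,p)
    cv2.imwrite(f"pics/{n}0.png",manip.grab_frame(n)[:,:,::-1])
E
```

```text
pics
plant.py
shift.py
{'time': 0.0, 'joint_pos': array([ 1.13102081e+00,  5.33890035e-02,  1.61428927e+00, -1.07745133e-07,
        1.47597271e+00, -1.18972464e-01]), 'joint_vel': array([-0.00137833,  0.00198843,  0.0002435 , -0.00161811,  0.00081145,
        0.00063177]), 'joint_efforts': array([ 7.76980869e-04, -3.93667710e+01, -3.70184541e+01, -1.27832055e-05,
        6.74498384e-03, -1.27276451e-05]), 'tool_pos': array([0.19680063, 0.59256035, 0.2300459 ]), 'tool_rot': array([-2.83745601e-04,  1.59714502e-01,  9.87162711e-01, -9.89280109e-04]), 'contact_force': array([ 0.92848559,  0.18787432, -0.98537754]), 'ft_torque': array([0.07145876, 0.0327838 , 0.04400681]), 'grasp_force': 0.0, 'gripper_width': 0.9965098212790207}
side {'intrinsics': array([[505.18154245,   0.        , 321.52436099],
       [  0.        , 505.18154245, 198.03685595],
       [  0.        ,   0.        ,   1.        ]]), 'xyz': array([0.61509326, 0.71487743, 1.38618152]), 'orientation': array([-0.02113546,  0.08060064,  0.96621999, -0.24387652])}
top {'intrinsics': array([[411.80047778,   0.        , 317.83843274],
       [  0.        , 411.80047778, 196.99432023],
       [  0.        ,   0.        ,   1.        ]]), 'xyz': array([0.40238531, 0.0565442 , 1.4117435 ]), 'orientation': array([ 0.01061202, -0.70626012,  0.70721886, -0.03042225])}
wrist {'intrinsics': array([[329.22749211,   0.        , 322.43919406],
       [  0.        , 329.22749211, 198.96825581],
       [  0.        ,   0.        ,   1.        ]]), 'xyz': array([0.11786889, 0.62012991, 0.37363264]), 'orientation': array([0.1342731 , 0.79985315, 0.57709079, 0.09577001])}
```
View pics/side0.png

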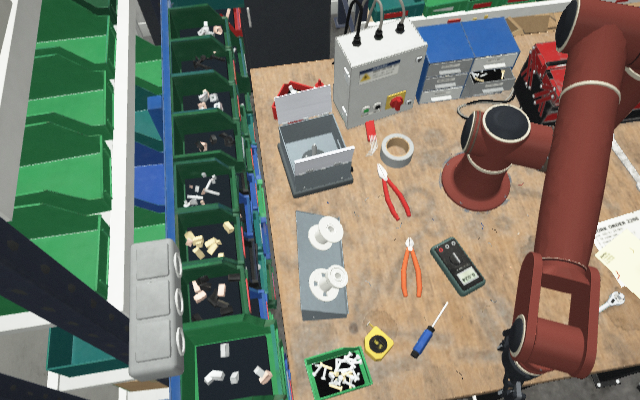

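View pics/top0.png

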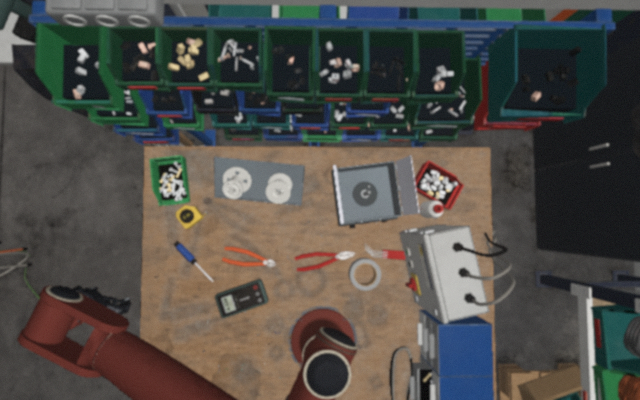

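The rack is left of the winder: side ~(322,265), top ~(258,182). The tapered spool is on the +y peg: side (327,280), top (236,182). The winder is at side (315,150), top (370,193), with both leaves open. I'll zoom in.

```bash
python3 - <<'E'
import cv2,numpy as np
s=cv2.imread('pics/side0.png');t=cv2.imread('pics/top0.png')
a=cv2.resize(s[80:330,265:365],None,fx=4,fy=4,interpolation=cv2.INTER_CUBIC)  # 400x1000
a1=s[195:325,290:360];a2=s[80:200,270:360];b1=t[150:210,205:310];b2=t[150:230,325:425]
f=lambda i,w,h:cv2.resize(i,(w,h),interpolation=cv2.INTER_CUBIC)
c=np.zeros((600,800,3),np.uint8)
c[:260,:0]=0
r=f(a1,280,520)[:300] if 0 else f(a1,161,299); c[:299,:161]=r
c[:300,165:165+225]=f(a2,225,300)
c[:240,395:395+400]=f(b1,400,229).copy() if 0 else np.vstack([f(b1,400,229),np.zeros((11,400,3),np.uint8)])
c[250:250+320,395:395+400]=f(b2,400,320)
c[302:600,0:160]=f(s[255:310,302:357],160,298)[:298]
c[302:600,165:390]=f(s[205:310,295:355],225,298)
cv2.imwrite('pics/crop.png',c)
E
```

View pics/crop.png

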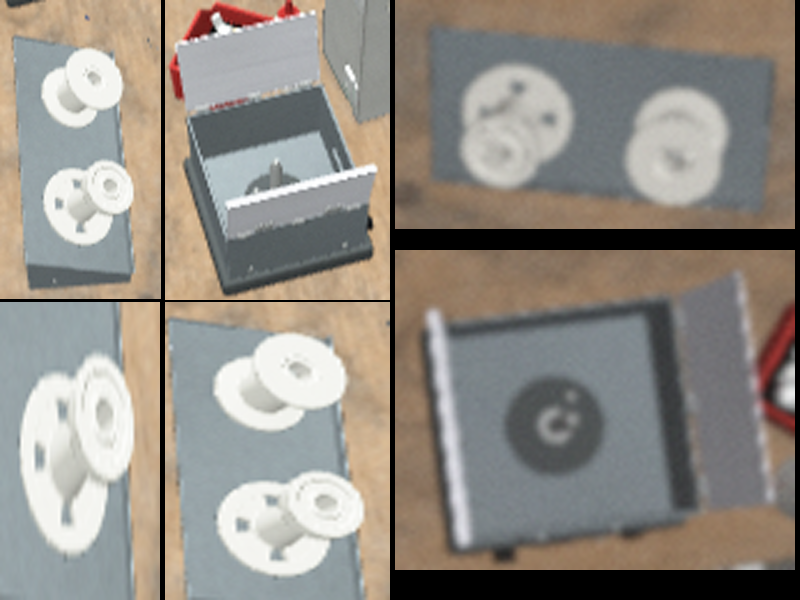

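The spool's tapered head is at side ≈(337,276), top ≈(233,190), with its foot slots visible. The spindle tip is at side ≈(314,144), top ≈(366,193). Next is a rough triangulation.

```bash
cat > h.py <<'E'
from plant import manip
import numpy as np, cv2, json
from scipy.spatial.transform import Rotation as R
def rot(q): return R.from_quat([q[1],q[2],q[3],q[0]])
def cam(n):
    p=manip.camera_params(n); return (p['intrinsics'],np.array(p['xyz']),rot(p['orientation']).as_matrix())
def ray(c,uv):
    d=c[2]@np.linalg.inv(c[0])@np.array([uv[0],uv[1],1.]); return c[1],d/np.linalg.norm(d)
def plane(c,uv,z):
    o,d=ray(c,uv); return o+d*(z-o[2])/d[2]
def tri(*cu):
    A=0;b=0;L=[ray(c,u) for c,u in cu]
    for o,d in L:
        P=np.eye(3)-np.outer(d,d);A=A+P;b=b+P@o
    x=np.linalg.solve(A,b); return x,[float(np.linalg.norm(np.cross(d,x-o))) for o,d in L]
def proj(c,X):
    p=c[0]@(c[2].T@(np.asarray(X)-c[1])); return p[:2]/p[2]
def togo(pos,Rm):
    "remaining shift in tool axes and rotvec from measured pose"
    s=manip.state();T=rot(s['tool_rot']).as_matrix()
    print('dxyz tool',np.round(T.T@(np.array(pos)-s['tool_pos']),4),'rotvec',np.round(R.from_matrix(T.T@Rm).as_rotvec(),4))
def snap(name,n='wrist'):
    c=cam(n); im=manip.grab_frame(n)[:,:,::-1].copy(); cv2.imwrite(f'pics/{name}.png',im)
    np.savez(f'pics/{name}.npz',K=c[0],o=c[1],R=c[2]); return im,c
def load(name):
    z=np.load(f'pics/{name}.npz'); return cv2.imread(f'pics/{name}.png'),(z['K'],z['o'],z['R'])
E
python3 - <<'E'
from h import *
np.set_printoptions(precision=4,suppress=True)
s,t=cam('side'),cam('top')
print('head',tri((s,(337.4,276.3)),(t,(232.6,189.8))))
print('tip',tri((s,(314,144)),(t,(365.5,193))))
print('rack corners',[plane(t,u,z)for u,z in(((214.2,157),.105),((304,165.7),.105),((302,205),.035),((214.7,197),.035))])
st=manip.state();T=rot(st['tool_rot']).as_matrix();w=cam('wrist')
print(T,'cam in tool',T.T@(w[1]-st['tool_pos']),T.T@w[2])
E
```

```text
head (array([0.4989, 0.2843, 0.135 ]), [8.098390082107483e-05, 8.098390082110531e-05])
tip (array([ 0.4911, -0.1277,  0.1439]), [0.002830295335878507, 0.0028302953358784197])
rack corners [array([0.6057, 0.3488, 0.105 ]), array([0.5784, 0.0638, 0.105 ]), array([0.4556, 0.0709, 0.035 ]), array([0.4825, 0.3611, 0.035 ])]
[[-0.949   0.3153 -0.0007]
 [ 0.3153  0.949  -0.0015]
 [ 0.0002 -0.0016 -1.    ]] cam in tool [ 0.0836  0.001  -0.1435] [[-0.0003 -0.9455 -0.3255]
 [ 1.     -0.0003  0.    ]
 [-0.0001 -0.3255  0.9455]]
```

```bash
cat >> h.py <<'E'
def pose(yaw,pitch=0.):
    "tool y along (-sin yaw, cos yaw); pitch tips the tool z from down towards +x'"
    return R.from_euler('z',yaw).as_matrix()@R.from_euler('y',-pitch).as_matrix()@np.diag([-1.,1,-1])
E
python3 - <<'E'
from h import *
print(pose(-.0926,.524)); togo([.45,.30,.34],pose(-.0926))
E
```

```text
[[-0.86211525  0.09246772  0.49820378]
 [ 0.08006084  0.99571568 -0.04626599]
 [-0.50034743  0.         -0.86582472]]
dxyz tool [-0.3325 -0.1981 -0.1094] rotvec [-0.0016 -0.0004 -0.2282]
```

Units first: shifts go in shares of 62.5 mm and turns go in units of 0.1 rad. So -0.05 m is -0.8, -0.045 m is -0.72.

```bash
python3 shift.py '{"aperture": [1,1,1,1,1],"dx": [-0.48,-0.72,-0.8,-0.8,-0.8],"dy": [-0.32,-0.448,-0.48,-0.48,-0.48],"dz": [-0.8,-0.48,-0.32,-0.16,0],"wx": [0,0,0,0,0],"wy": [0,0,0,0,0],"wz": [0,0,0,0,0]}'; python3 shift.py '{"aperture": [1,1,1,1,1],"dx": [-0.8,-0.8,0,0,0],"dy": [-0.48,-0.48,0,0,0],"dz": [0,0,0,0,0],"wx": [0,0,0,0,0],"wy": [0,0,0,0,0],"wz": [0,0,-1.14,-1.14,0]}'; python3 -c "
from h import *
snap('w1')"; python3 shift.py '{"aperture": [1,1,1,1],"dx": [0,0,0,0],"dy": [-0.8,-0.8,0,0],"dz": [0,0,0,0],"wx": [0,0,0,0],"wy": [0,0,0,0],"wz": [0,0,0,0]}'; python3 - <<'E'
from h import *
snap('w2')
a=cv2.imread('pics/w1.png');b=cv2.imread('pics/w2.png')
cv2.imwrite('pics/w12.png',np.vstack([a[:300],b[:300]]))
for n in('w1','w2'): print(proj(load(n)[1],[.4989,.2843,.135]))
print(manip.state()['contact_force'])
E
```

```text
time: 0.78
tool_pos: [0.3682, 0.3899, 0.3426]
tool_rot: [0.001, 0.16, 0.987, 0.001]
contact_force: [1.0, -1.0, -0.1]
gripper_width: 1.0
grasp_force: 0.0
time: 1.4
tool_pos: [0.4431, 0.3024, 0.3409]
tool_rot: [-0.0, 0.047, 0.999, -0.0]
contact_force: [0.5, -0.5, 0.4]
gripper_width: 0.998
grasp_force: 0.0
time: 1.95
tool_pos: [0.4337, 0.2034, 0.3414]
tool_rot: [0.0, 0.047, 0.999, 0.0]
contact_force: [-0.2, -0.3, -0.1]
gripper_width: 0.999
grasp_force: 0.0
[310.56707245 216.02014263]
[397.29796137 215.70332554]
[-0.00875451 -0.63254516 -0.46905791]
```

View pics/w12.png

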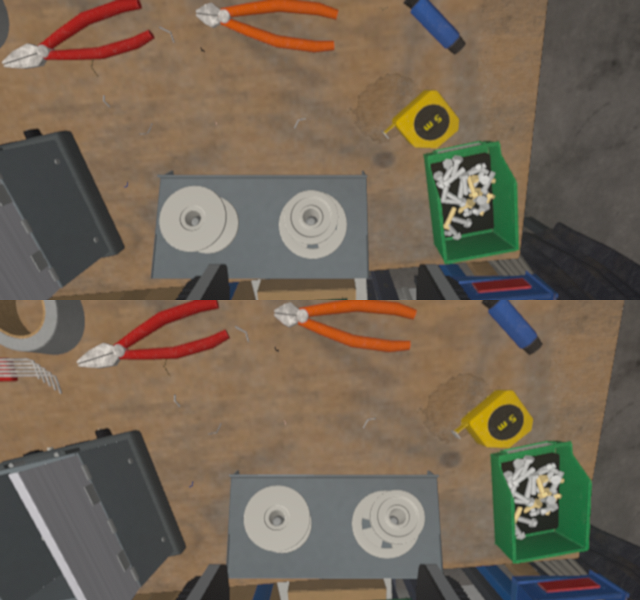

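The tapered head is at w1 (312,217), w2 (398,217), close to the predictions. The rack front edge is at w1 (162,175)–(368,175). Now I'll refine numerically.

```bash
python3 - <<'E'
from h import *
np.set_printoptions(precision=4,suppress=True)
out=[]
tiles=[]
E={}
for n,p in(('w1',(312,217)),('w2',(398,217))):
    im,c=load(n); x,y=p; g=cv2.cvtColor(im,cv2.COLOR_BGR2GRAY)
    cr=cv2.resize(im[y-60:y+60,x-60:x+60],None,fx=3.3,fy=3.3,interpolation=cv2.INTER_CUBIC); tiles.append(cr)
    gg=cv2.resize(g[y-60:y+60,x-60:x+60],None,fx=4,fy=4,interpolation=cv2.INTER_CUBIC)
    h=cv2.HoughCircles(gg,cv2.HOUGH_GRADIENT_ALT,1.5,20,param1=150,param2=.5,minRadius=20,maxRadius=160)
    if h is not None:
        for q in h[0]: print(n,'hough',q[0]/4+x-60,q[1]/4+y-60,q[2]/4)
    # rack mask
    hsv=cv2.cvtColor(im,cv2.COLOR_BGR2HSV); 
    print('rack px hsv',hsv[200,250],hsv[250,250])
    m=cv2.inRange(hsv,(95,25,70),(120,90,160)); m[:165]=0; m=cv2.morphologyEx(m,cv2.MORPH_OPEN,np.ones((5,5)))
    cs,_=cv2.findContours(m,cv2.RETR_EXTERNAL,cv2.CHAIN_APPROX_NONE)
    for k in cs:
        if cv2.contourArea(k)>8000:
            r=cv2.minAreaRect(k); print(n,'rack',cv2.boxPoints(r),r)
cv2.imwrite('pics/zoom.png',np.hstack(tiles))
E
```

```text
w1 hough 310.5 223.75 14.339509
rack px hsv [ 99  15 116] [ 94  16 113]
w2 hough 396.5 217.375 8.045548
rack px hsv [ 25  17 164] [ 95  14 113]
```

View pics/zoom.png

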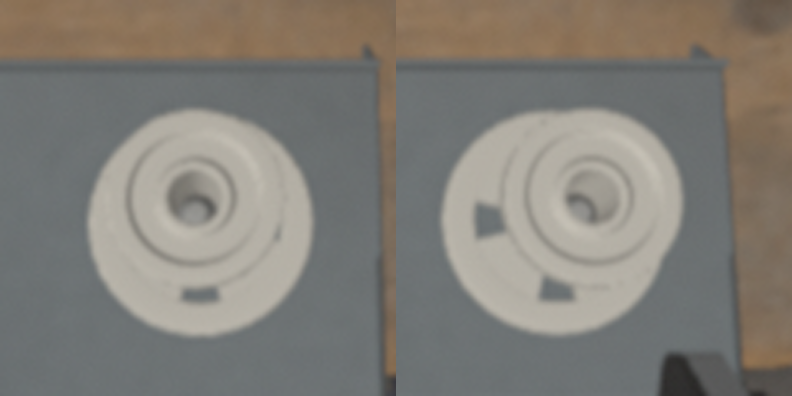

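Bore centre: w1 (312.6,216.1), w2 (397.4,216.4). One slot points straight upslope, at w1 (312.6,246.4).

```bash
python3 - <<'E'
from h import *
np.set_printoptions(precision=4,suppress=True)
c1=load('w1')[1];c2=load('w2')[1]
top,r=tri((c1,(312.6,216.1)),(c2,(397.4,216.4))); print('head top',top,r)
for n in('w1','w2'):
    im,c=load(n); hsv=cv2.cvtColor(im,cv2.COLOR_BGR2HSV)
    m=cv2.inRange(hsv,(85,8,95),(110,45,135)); m[:165]=0; m=cv2.morphologyEx(m,cv2.MORPH_OPEN,np.ones((3,3)))
    cs,_=cv2.findContours(m,cv2.RETR_EXTERNAL,cv2.CHAIN_APPROX_NONE); k=max(cs,key=cv2.contourArea)
    k=k[:,0]; 
    col={}
    # front edge (top in image): min row for each column
    xs=[x for x in range(k[:,0].min()+12,k[:,0].max()-12)]
    pts=np.array([(x,k[k[:,0]==x][:,1].min()) for x in xs if (k[:,0]==x).any()])
    l=cv2.fitLine(pts.astype(np.float32),cv2.DIST_HUBER,0,.01,.01).ravel()
    f=lambda x:(x,l[3]+(x-l[2])*l[1]/l[0])
    x0,x1=k[:,0].min(),k[:,0].max(); a,b=plane(c,f(x0),.035),plane(c,f(x1),.035)
    d=a-b; print(n,x0,x1,'front edge',a,b,'len',np.linalg.norm(d),'yaw',np.arctan2(-d[0],d[1])%np.pi)
yaw=-.0926
ax=R.from_euler('z',yaw).apply([-.5,0,.866])
foot=top-.076*ax; print('axis',ax,'foot',foot,'head',top-.007*ax)
def onfoot(c,uv):
    o,d=ray(c,uv); p=foot+.006*ax; X=o+d*((p-o)@ax)/(d@ax); return R.from_euler('y',-np.pi/6).inv().apply(R.from_euler('z',-yaw).apply(X-p))
print('slots local',onfoot(c1,(312.6,246.4)),onfoot(c2,(338+94/3.3,157+221/3.3)),onfoot(c2,(338+161/3.3,157+290/3.3)))
print('plain axis spots ok')
E
```

```text
head top [0.5027 0.286  0.1272] [0.0003589028096925234, 0.0003589028096925826]
w1 153 367 front edge [0.4586 0.0615 0.035 ] [0.4872 0.3621 0.035 ] len 0.30200354577366817 yaw 3.0468493849752956
w2 228 440 front edge [0.4579 0.0684 0.035 ] [0.4886 0.3662 0.035 ] len 0.2993776547510422 yaw 3.038773445740715
axis [-0.4979  0.0462  0.866 ] foot [0.5405 0.2825 0.0614] head [0.5062 0.2857 0.1212]
slots local [ 0.0313 -0.002   0.    ] [ 0.0011 -0.027   0.    ] [ 0.0297 -0.0001  0.    ]
plain axis spots ok
```

```bash
cat >> h.py <<'E'
YR=-.098; AX=R.from_euler('z',YR).apply([-.5,0,.866]); TOP=np.array([.5,.2845,.1355]); HEAD=TOP-.007*AX
E
python3 -c "
from h import *
P=pose(YR,np.pi/6)
togo([.45,.285,.34],P);togo(HEAD+.08*AX,P);togo(HEAD-.026*AX,P)"
```

```text
dxyz tool [-0.0087  0.0824  0.0013] rotvec [ 0.0018 -0.5237  0.0051]
dxyz tool [-0.022   0.0866  0.1426] rotvec [ 0.0018 -0.5237  0.0051]
dxyz tool [-0.075   0.0863  0.2344] rotvec [ 0.0018 -0.5237  0.0051]
```

To row units: 0.043 m is 0.688, 0.02 m is 0.32, -0.175 rad is -1.75.

```bash
python3 shift.py '{"aperture": [1,1,1,1,1],"dx": [-0.16,-0.08,0,0,0],"dy": [0.688,0.688,0,0,0],"dz": [0.32,0.32,0.32,0,0],"wx": [0,0,0,0,0],"wy": [-1.75,-1.75,-1.74,0,0],"wz": [0,0,0.05,0,0]}'; python3 -c "
from h import *
P=pose(YR,np.pi/6)
togo(HEAD+.08*AX,P);togo(HEAD-.026*AX,P)"
```

```text
time: 2.62
tool_pos: [0.4675, 0.2872, 0.2857]
tool_rot: [0.259, 0.047, 0.965, -0.011]
contact_force: [-0.7, -0.0, 0.9]
gripper_width: 0.997
grasp_force: 0.0
dxyz tool [0.0469 0.0002 0.0733] rotvec [ 0.0036  0.0005 -0.0008]
dxyz tool [ 0.0469 -0.0002  0.1793] rotvec [ 0.0036  0.0005 -0.0008]
```

To row units: 0.04 m is 0.64, 0.038 m is 0.608.

```bash
python3 shift.py '{"aperture": [1,1,1,1,1],"dx": [0.4,0.352,0,0,0],"dy": [0,0,0,0,0],"dz": [0.56,0.608,0,0.64,0.48],"wx": [0,0,0,0,0],"wy": [0,0,0,0,0],"wz": [0,0,0,0,0]}'; python3 shift.py '{"aperture": [1,1,1],"dx": [0,0,0],"dy": [0,0,0],"dz": [0.32,0.24,0],"wx": [0,0,0],"wy": [0,0,0],"wz": [0,0,0]}'; python3 -c "
from h import *
P=pose(YR,np.pi/6)
togo(HEAD-.026*AX,P)
im,c=snap('w3')
cv2.imwrite('pics/w3c.png',cv2.resize(im[100:400,120:520],(800,600)))"
```

```text
time: 3.25
tool_pos: [0.5013, 0.2846, 0.1406]
tool_rot: [0.261, 0.048, 0.964, -0.01]
contact_force: [0.2, -0.4, -0.3]
gripper_width: 1.0
grasp_force: 0.0
time: 3.62
tool_pos: [0.5166, 0.2821, 0.1074]
tool_rot: [0.259, 0.048, 0.965, -0.011]
contact_force: [0.5, 0.1, 0.1]
gripper_width: 1.002
grasp_force: 0.0
dxyz tool [0.0004 0.0007 0.0003] rotvec [ 0.0021  0.0013 -0.0019]
```

View pics/w3c.png

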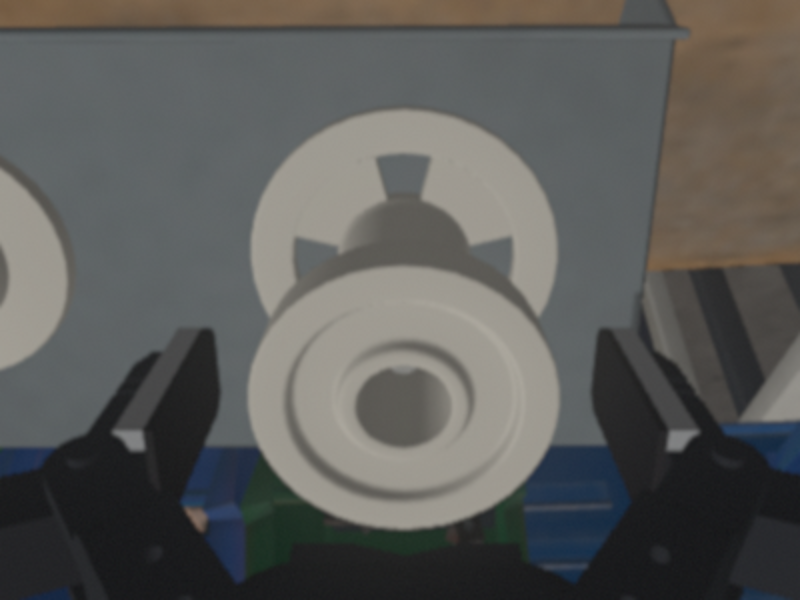

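The head is centred between the fingers: ellipse centre at full-image (321,298), and the slots line up with the tool axes. I'll check the along-x offset and close.

```bash
python3 - <<'E'
from h import *
c=load('w3')[1];s=manip.state();T=rot(s['tool_rot']).as_matrix()
for zz in(-.033,-.026):
  o,d=ray(c,(120+403/2,100+397/2)); o=T.T@(o-s['tool_pos']);d=T.T@d; print(zz,o+d*(zz-o[2])/d[2])
E
python3 shift.py '{"aperture": [0.5,0.5,0.5,0.5,0.5],"dx": [0,0,0,0,0],"dy": [0,0,0,0,0],"dz": [0,0,0,0,0],"wx": [0,0,0,0,0],"wy": [0,0,0,0,0],"wz": [0,0,0,0,0]}'
```

```text
-0.033 [ 0.0038409   0.00032379 -0.033     ]
-0.026 [-0.00120472  0.00029219 -0.026     ]
time: 4.3
tool_pos: [0.5154, 0.2822, 0.108]
tool_rot: [0.26, 0.047, 0.964, -0.012]
contact_force: [-5.2, -3.7, 5.9]
gripper_width: 0.707
grasp_force: 63.5
```

To row units: -0.03 m is -0.48, -0.02 m is -0.32.

```bash
python3 shift.py '{"aperture": [0.5,0.5,0.5,0.5,0.5],"dx": [0,0,0,0,0],"dy": [0,0,0,0,0],"dz": [-0.16,-0.32,-0.48,-0.48,0],"wx": [0,0,0,0,0],"wy": [0,0,0,0,0],"wz": [0,0,0,0,0]}'; python3 -c "
from h import *
togo([.45,.24,.36],pose(YR))"
```

```text
time: 4.92
tool_pos: [0.4702, 0.2875, 0.1868]
tool_rot: [0.26, 0.047, 0.964, -0.01]
contact_force: [0.5, 0.5, -1.9]
gripper_width: 0.706
grasp_force: 66.5
dxyz tool [-0.0738 -0.0482 -0.1578] rotvec [5.900e-03 5.273e-01 5.000e-04]
```

To row units: -0.05 m is -0.8, -0.055 m is -0.88, 0.176 rad is 1.76.

```bash
python3 shift.py '{"aperture": [0.5,0.5,0.5,0.5,0.5],"dx": [-0.32,-0.32,-0.48,0,0],"dy": [0,-0.16,-0.48,0,0],"dz": [-0.8,-0.88,-0.8,0,0],"wx": [0,0,0,0,0],"wy": [0,0,1.76,1.76,1.75],"wz": [0,0,0,0,0]}'; python3 -c "
from h import *
togo([.535,-.10,.37],pose(YR))"
```

```text
time: 5.55
tool_pos: [0.4499, 0.249, 0.3513]
tool_rot: [-0.003, 0.049, 0.999, 0.002]
contact_force: [0.4, 0.0, -2.3]
gripper_width: 0.703
grasp_force: 66.7
dxyz tool [-0.1186 -0.339  -0.0207] rotvec [ 0.0036 -0.0067  0.0003]
```

```bash
python3 shift.py '{"aperture": [0.5,0.5,0.5,0.5,0.5],"dx": [-0.16,-0.32,-0.32,-0.32,-0.32],"dy": [-0.8,-0.88,-0.88,-0.88,-0.88],"dz": [-0.32,0,0,0,0],"wx": [0,0,0,0,0],"wy": [0,0,0,0,0],"wz": [0,0,0,0,0]}';python3 shift.py '{"aperture": [0.5,0.5,0.5],"dx": [-0.48,0,0],"dy": [-0.48,0,0],"dz": [0,0,0],"wx": [0,0,0],"wy": [0,0,0],"wz": [0,0,0]}'; python3 -c "
from h import *
snap('v1')";python3 shift.py '{"aperture": [0.5,0.5,0.5,0.5],"dx": [0,0,0,0],"dy": [-0.56,-0.56,0,0],"dz": [0,0,0,0],"wx": [0,0,0,0],"wy": [0,0,0,0],"wz": [0,0,0,0]}'; python3 -c "
from h import *
a,_=snap('v2');b=cv2.imread('pics/v1.png')
for n in('v1','v2'): print(proj(load(n)[1],[.4911,-.1277,.121]))
cv2.imwrite('pics/v12.png',np.vstack([cv2.resize(b[0:240,:],None,fx=1.25,fy=1.25),cv2.resize(a[:240],None,fx=1.25,fy=1.25)]))"
```

```text
time: 6.18
tool_pos: [0.5131, -0.0303, 0.3677]
tool_rot: [-0.002, 0.049, 0.999, 0.001]
contact_force: [0.7, 1.1, -1.5]
gripper_width: 0.705
grasp_force: 66.8
time: 6.55
tool_pos: [0.5396, -0.0609, 0.368]
tool_rot: [-0.003, 0.049, 0.999, 0.002]
contact_force: [-0.7, -0.3, -2.4]
gripper_width: 0.705
grasp_force: 66.9
time: 7.1
tool_pos: [0.533, -0.1296, 0.3693]
tool_rot: [-0.001, 0.048, 0.999, 0.001]
contact_force: [0.4, -0.3, -2.4]
gripper_width: 0.706
grasp_force: 66.9
[259.87005397 124.71557714]
[319.28161132 123.88946216]
```

View pics/v12.png

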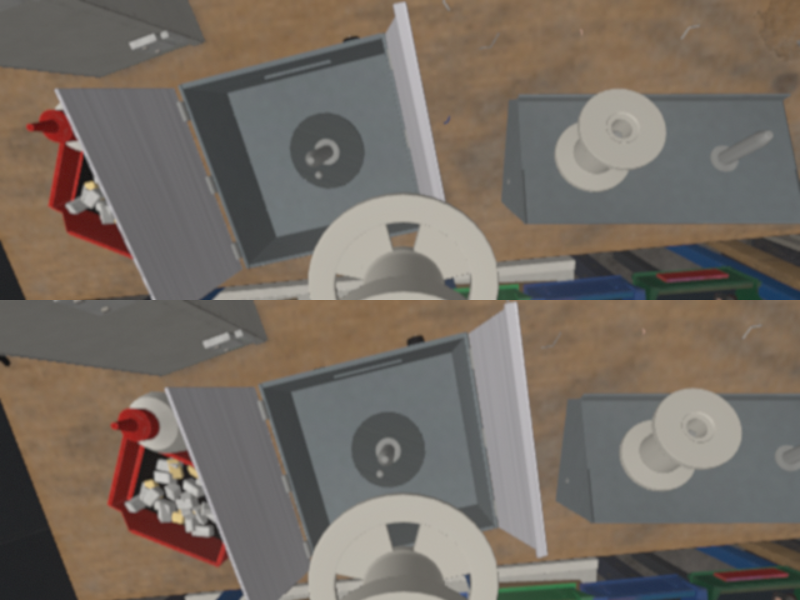

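The pin is visible at v1 ≈(254,140), v2 ≈(303,139). Platter centre is v1 ≈(262,120), v2 ≈(310,120). The right leaf leans well out, past the bottle. Next I'll measure these precisely.

```bash
python3 - <<'E'
from h import *
np.set_printoptions(precision=4,suppress=True)
C={}
tiles=[]
for n,p in(('v1',(261,120)),('v2',(310,120))):
    im,c=load(n);g=cv2.cvtColor(im,cv2.COLOR_BGR2GRAY)
    print(n,'grays disc',g[p[1]-20,p[0]],'floor',g[p[1]-20,p[0]+40])
    roi=np.zeros_like(g);cv2.circle(roi,p,45,255,-1)
    m=((g<85)&(roi>0)).astype(np.uint8)*255
    m=cv2.morphologyEx(m,cv2.MORPH_OPEN,np.ones((3,3)))
    cs,_=cv2.findContours(m,cv2.RETR_EXTERNAL,cv2.CHAIN_APPROX_NONE);k=max(cs,key=cv2.contourArea)
    e=cv2.fitEllipse(cv2.convexHull(k)); print('disc',e,'->',plane(c,e[0],.036)); C[n]=e[0]
    # pin: bright blobs in disc
    b=((g>105)&(roi>0)).astype(np.uint8); cv2.circle(roi,p,24,128,-1); b[roi!=128]=0
    nn,l,st,ce=cv2.connectedComponentsWithStats(b)
    for i in range(1,nn):
        if st[i,4]>4: print('blob',st[i,4],ce[i],plane(c,ce[i],.046),plane(c,ce[i],.121))
    x,y=p;tiles.append(cv2.resize(im[y-40:y+40,x-40:x+40],None,fx=5,fy=5,interpolation=cv2.INTER_CUBIC))
cv2.imwrite('pics/zd.png',np.hstack(tiles))
E
```

```text
v1 grays disc 78 floor 114
disc ((261.4848327636719, 119.83708953857422), (56.6844596862793, 59.972137451171875), 141.9182586669922) -> [ 0.492  -0.1408  0.036 ]
blob 187 [263.2032 119.7701] [ 0.4914 -0.1365  0.046 ] [ 0.4859 -0.123   0.121 ]
blob 45 [247.5556 127.2667] [ 0.4993 -0.1597  0.046 ] [ 0.4926 -0.1424  0.121 ]
blob 23 [254.087  139.7826] [ 0.5173 -0.1536  0.046 ] [ 0.5077 -0.1373  0.121 ]
v2 grays disc 79 floor 115
disc ((310.227783203125, 118.95159912109375), (56.87320327758789, 58.057403564453125), 168.73965454101562) -> [ 0.4919 -0.1412  0.036 ]
blob 250 [309.604 119.704] [ 0.4919 -0.1417  0.046 ] [ 0.4853 -0.1384  0.121 ]
blob 26 [303.3077 138.7692] [ 0.5172 -0.1534  0.046 ] [ 0.5065 -0.1482  0.121 ]
```

View pics/zd.png

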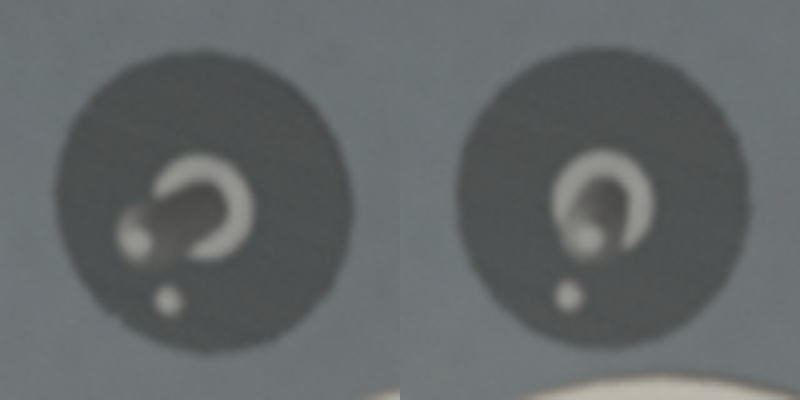

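```bash
cat >> h.py <<'E'
SEAT=np.array([.492,-.141,.036]); YP=-.46
E
python3 - <<'E'
from h import *
np.set_printoptions(precision=4,suppress=True)
c1,c2=load('v1')[1],load('v2')[1]
print(tri((c1,(248.4,128.2)),(c2,(307.6,127.6))),plane(c1,(248.4,128.2),.121),plane(c2,(307.6,127.6),.121))
# wall tops front edge, v1 crop(/1.25): inner/outer front corners
for c,L in((c1,[(183,88),(386,37)]),(c2,[(263,87),(467,37)])):
    a,b=[plane(c,np.array(u)/1.25,.127) for u in L]; d=b-a; print(a,b,np.linalg.norm(d),'yaw',np.arctan2(-d[0],d[1]))
togo([.492,-.141,.19],pose(YP))
# foot rim in v1, tool axes
s=manip.state();print(s['tool_pos'])
E
```

```text
(array([ 0.4939, -0.1417,  0.1207]), [0.0001441921640726427, 0.00014419216407267829]) [ 0.4937 -0.1417  0.121 ] [ 0.494  -0.1417  0.121 ]
[ 0.4211 -0.2402  0.127 ] [ 0.3986 -0.0599  0.127 ] 0.18173983529975415 yaw 0.12418721732548176
[ 0.4212 -0.2401  0.127 ] [ 0.399  -0.0609  0.127 ] 0.1805601751280915 yaw 0.123092743462302
dxyz tool [ 0.0393 -0.0159  0.1794] rotvec [ 0.002  -0.0031  0.3643]
[ 0.5331 -0.1294  0.3694]
```

```bash
python3 shift.py '{"aperture": [0.5,0.5,0.5,0.5,0.5],"dx": [0.608,0,0,0,0],"dy": [-0.256,0,0,0,0],"dz": [0,0.48,0.96,0.96,0],"wx": [0,0,0,0,0],"wy": [0,0,0,0,0],"wz": [0,1.82,1.82,0,0]}'; python3 -c "
from h import *
togo([.4935,-.1415,.19],pose(YP))
im,c=snap('u1');cv2.imwrite('pics/u1c.png',cv2.resize(im[100:400,120:520],(800,600)))"
```

```text
time: 7.78
tool_pos: [0.4894, -0.1397, 0.2126]
tool_rot: [-0.008, 0.228, 0.974, 0.002]
contact_force: [-0.8, -0.0, -1.4]
gripper_width: 0.707
grasp_force: 66.9
dxyz tool [-0.0048  0.0002  0.0225] rotvec [ 0.0006 -0.0172  0.0004]
```

View pics/u1c.png

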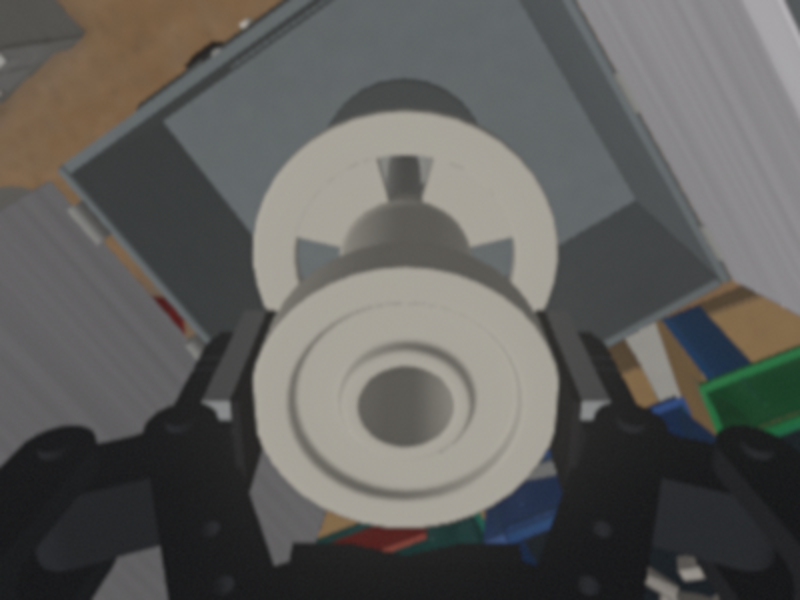

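The spool is unchanged in the grip, with the spindle showing through the front slot on centre. I'll correct 5 mm and the small tilt, then descend.

To row units: 0.02 m is 0.32, 0.01 m is 0.16, -0.017 rad is -0.17.

```bash
python3 shift.py '{"aperture": [0.5,0.5,0.5,0.5,0.5],"dx": [-0.08,0,0,0,0],"dy": [0,0,0,0,0],"dz": [0.16,0.32,0.16,0,0],"wx": [0,0,0,0,0],"wy": [-0.17,0,0,0,0],"wz": [0,0,0,0,0]}'; python3 -c "
from h import *
togo([.4935,-.1415,.079],pose(YP))"
```

```text
time: 8.45
tool_pos: [0.4984, -0.1451, 0.1797]
tool_rot: [0.007, 0.229, 0.973, -0.001]
contact_force: [0.6, -0.0, -2.2]
gripper_width: 0.702
grasp_force: 66.9
dxyz tool [0.0074 0.001  0.1006] rotvec [ 0.001   0.014  -0.0015]
```

To row units: 0.005 m is 0.08, 0.001 m is 0.016, 0.013 rad is 0.13.

```bash
python3 shift.py '{"aperture": [0.5,0.5,0.5,0.5],"dx": [0.08,0,0,0],"dy": [0.016,0,0,0],"dz": [0.08,0,0,0],"wx": [0,0,0,0],"wy": [0.13,0,0,0],"wz": [0,0,0,0]}'; python3 -c "
from h import *
togo([.4935,-.1415,.079],pose(YP))"
```

```text
time: 8.95
tool_pos: [0.4942, -0.1419, 0.1744]
tool_rot: [0.0, 0.229, 0.974, 0.0]
contact_force: [-0.3, -0.4, -2.6]
gripper_width: 0.704
grasp_force: 66.9
dxyz tool [ 0.0009 -0.      0.0954] rotvec [ 0.0009  0.0008 -0.0013]
```

To row units: 0.015 m is 0.24, 0.01 m is 0.16.

```bash
python3 shift.py '{"aperture": [0.5,0.5,0.5,0.5],"dx": [0,0,0,0],"dy": [0,0,0,0],"dz": [0.24,0.16,0.16,0],"wx": [0,0,0,0],"wy": [0,0,0,0],"wz": [0,0,0,0]}'; python3 shift.py '{"aperture": [0.5,0.5,0.5,0.5],"dx": [0,0,0,0],"dy": [0,0,0,0],"dz": [0.24,0.24,0,0],"wx": [0,0,0,0],"wy": [0,0,0,0],"wz": [0,0,0,0]}'
```

```text
time: 9.45
tool_pos: [0.4934, -0.1416, 0.1377]
tool_rot: [-0.001, 0.229, 0.974, 0.001]
contact_force: [0.6, -0.6, -1.7]
gripper_width: 0.708
grasp_force: 66.9
time: 9.95
tool_pos: [0.4941, -0.1417, 0.1092]
tool_rot: [0.0, 0.229, 0.974, 0.001]
contact_force: [0.9, -0.1, -1.5]
gripper_width: 0.702
grasp_force: 66.9
```

To row units: 0.01 m is 0.16, 0.005 m is 0.08.

```bash
python3 shift.py '{"aperture": [0.5,0.5,0.5],"dx": [0,0,0],"dy": [0,0,0],"dz": [0.16,0.08,0],"wx": [0,0,0],"wy": [0,0,0],"wz": [0,0,0]}'; python3 shift.py '{"aperture": [0.5,0.5,0.5],"dx": [0,0,0],"dy": [0,0,0],"dz": [0.064,0.048,0],"wx": [0,0,0],"wy": [0,0,0],"wz": [0,0,0]}';python3 shift.py '{"aperture": [0.5,0.5],"dx": [0,0],"dy": [0,0],"dz": [0.048,0],"wx": [0,0],"wy": [0,0],"wz": [0,0]}'
```

```text
time: 10.32
tool_pos: [0.4937, -0.1416, 0.0934]
tool_rot: [-0.0, 0.229, 0.974, 0.001]
contact_force: [-0.7, 0.3, -2.4]
gripper_width: 0.707
grasp_force: 66.9
time: 10.7
tool_pos: [0.494, -0.1417, 0.0869]
tool_rot: [0.0, 0.229, 0.974, 0.0]
contact_force: [0.2, -0.6, -2.3]
gripper_width: 0.702
grasp_force: 66.9
time: 10.95
tool_pos: [0.494, -0.1417, 0.084]
tool_rot: [0.0, 0.229, 0.974, 0.0]
contact_force: [-0.1, -0.8, -1.8]
gripper_width: 0.704
grasp_force: 66.9
```

```bash
python3 shift.py '{"aperture": [0.5,0.5,0.5],"dx": [0,0,0],"dy": [0,0,0],"dz": [0.032,0.032,0],"wx": [0,0,0],"wy": [0,0,0],"wz": [0,0,0]}';python3 shift.py '{"aperture": [0.5,0.5,0.5],"dx": [0,0,0],"dy": [0,0,0],"dz": [0.016,0.016,0],"wx": [0,0,0],"wy": [0,0,0],"wz": [0,0,0]}'
```

```text
time: 11.32
tool_pos: [0.4944, -0.1419, 0.0804]
tool_rot: [0.0, 0.229, 0.974, 0.0]
contact_force: [0.5, 0.1, -1.7]
gripper_width: 0.7
grasp_force: 67.0
time: 11.7
tool_pos: [0.4946, -0.142, 0.0804]
tool_rot: [0.0, 0.229, 0.974, 0.0]
contact_force: [-7.2, 2.7, 9.9]
gripper_width: 0.704
grasp_force: 68.2
```

Contact is at the height expected for home. I'll test by feel: a small turn should meet the stiff platter if the pin is in the slot.

Units first: shifts go in shares of 62.5 mm and turns go in units of 0.1 rad. So -0.0005 m is -0.008, 0.08 rad is 0.8.

```bash
python3 shift.py '{"aperture": [0.5,0.5,0.5],"dx": [0,0,0],"dy": [0,0,0],"dz": [-0.008,0,0],"wx": [0,0,0],"wy": [0,0,0],"wz": [0.8,0.8,0]}'; python3 -c "
from h import *
s=manip.state();print(s['ft_torque'],rot(s['tool_rot']).as_euler('ZYX'))";python3 shift.py '{"aperture": [0.5,0.5,0.5,0.5],"dx": [0,0,0,0],"dy": [0,0,0,0],"dz": [0,0,0,0],"wx": [0,0,0,0],"wy": [0,0,0,0],"wz": [-1,-1,-1,0]}'; python3 -c "
from h import *
s=manip.state();print(s['ft_torque'],rot(s['tool_rot']).as_euler('ZYX'))"
```

```text
time: 12.08
tool_pos: [0.4954, -0.1423, 0.0803]
tool_rot: [0.002, 0.305, 0.952, 0.0]
contact_force: [-1.0, -0.3, 5.0]
gripper_width: 0.706
grasp_force: 67.7
[0.06324262 0.13794157 0.06920002] [2.52125606e+00 3.07069212e-03 3.13999089e+00]
time: 12.58
tool_pos: [0.4947, -0.1435, 0.0804]
tool_rot: [0.001, 0.159, 0.987, -0.001]
contact_force: [-4.7, -2.8, 6.7]
gripper_width: 0.707
grasp_force: 67.9
[-0.50863343  0.61943054 -0.05326454] [ 2.82215484e+00  2.30291174e-03 -3.13916111e+00]
```

```bash
python3 -c "
from h import *
im,c=snap('u2');cv2.imwrite('pics/u2c.png',cv2.resize(im[130:280,220:420],(800,600),interpolation=cv2.INTER_CUBIC))
print(manip.state()['tool_pos'])
a=c
for z in(.036,.046):
  for r,zz in((.042,.036),(.046,z+.006),(.046,z)):
    X=np.array([.494,-.1417,zz]); f=np.array([-1,0,0])
    d=c[1]-X; d[2]=0; d/=np.linalg.norm(d); print(z,r,zz,proj(c,X+r*d))
"
```

```text
[ 0.49469614 -0.14352517  0.08043311]
0.036 0.042 0.036 [323.38556126 159.20046002]
0.036 0.046 0.041999999999999996 [323.37646161 154.44027197]
0.036 0.046 0.036 [323.37247386 152.35421312]
0.046 0.042 0.036 [323.38556126 159.20046002]
0.046 0.046 0.052 [323.38368448 158.2186836 ]
0.046 0.046 0.046 [323.37925972 155.90401336]
```

View pics/u2c.png

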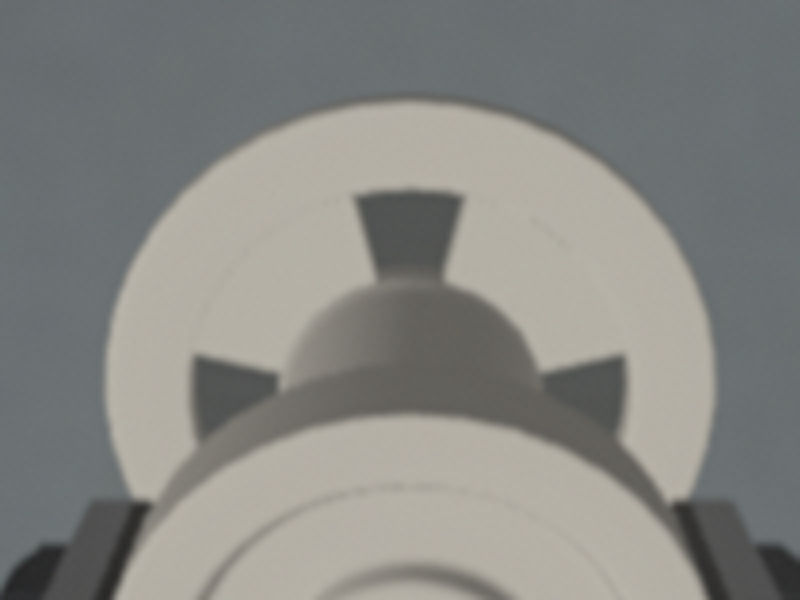

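The apex row, 154.3, favours home (154.4 predicted home, 158.2 on the pin), and the slots haven't shifted in the grip. The turn felt too easy, though, so I'll turn further and watch torque and height.

```bash
cat > rd.py <<'E'
from h import *
s=manip.state();print(np.round(s['ft_torque'],3),'j6',np.round(s['joint_efforts'],3)[5],'yaw',rot(s['tool_rot']).as_euler('ZYX')[0]-np.pi, s['tool_pos'])
E
python3 rd.py; for i in 1; do python3 shift.py '{"aperture": [0.5,0.5,0.5],"dx": [0,0,0],"dy": [0,0,0],"dz": [0,0,0],"wx": [0,0,0],"wy": [0,0,0],"wz": [-1,-1,0]}'; done; python3 rd.py;  python3 shift.py '{"aperture": [0.5,0.5,0.5],"dx": [0,0,0],"dy": [0,0,0],"dz": [0,0,0],"wx": [0,0,0],"wy": [0,0,0],"wz": [-1,-1,0]}'; python3 rd.py
```

```text
[-0.503  0.664 -0.002] j6 -0.033 yaw -0.31986919550154447 [ 0.49469614 -0.14352517  0.08043311]
time: 13.0
tool_pos: [0.4948, -0.1438, 0.0805]
tool_rot: [0.001, 0.06, 0.998, -0.002]
contact_force: [-3.0, -4.0, 6.7]
gripper_width: 0.707
grasp_force: 67.8
[-0.656  0.56  -0.046] j6 -0.182 yaw -0.11977564776957239 [ 0.49476734 -0.14384201  0.0804972 ]
time: 13.38
tool_pos: [0.495, -0.1435, 0.0805]
tool_rot: [0.001, -0.04, 0.999, -0.001]
contact_force: [-1.7, -3.9, 6.6]
gripper_width: 0.71
grasp_force: 67.8
[-0.53   0.481 -0.013] j6 -0.151 yaw -6.203005640375183 [ 0.49501481 -0.1434737   0.08047482]
```

To row units: 0.12 rad is 1.2.

```bash
python3 shift.py '{"aperture": [0.5],"dx": [0],"dy": [0],"dz": [0],"wx": [0],"wy": [0],"wz": [1.2]}'; python3 rd.py;  python3 shift.py '{"aperture": [0.5],"dx": [0],"dy": [0],"dz": [0],"wx": [0],"wy": [0],"wz": [1.2]}'; python3 rd.py; python3 shift.py '{"aperture": [0.5],"dx": [0],"dy": [0],"dz": [0],"wx": [0],"wy": [0],"wz": [1.2]}'; python3 rd.py; python3 shift.py '{"aperture": [0.5],"dx": [0],"dy": [0],"dz": [0],"wx": [0],"wy": [0],"wz": [0]}'; python3 rd.py
```

```text
time: 13.5
tool_pos: [0.4948, -0.1423, 0.0803]
tool_rot: [0.001, 0.022, 1.0, 0.0]
contact_force: [-2.6, 1.0, 7.5]
gripper_width: 0.702
grasp_force: 67.8
[0.443 0.344 0.143] j6 -0.815 yaw -0.04334130516938739 [ 0.49475123 -0.14225299  0.08031387]
time: 13.62
tool_pos: [0.4951, -0.1421, 0.0803]
tool_rot: [0.001, 0.082, 0.997, 0.0]
contact_force: [-1.5, 0.6, 7.5]
gripper_width: 0.703
grasp_force: 67.8
[0.366 0.2   0.15 ] j6 -0.665 yaw -0.16387880957682688 [ 0.49514651 -0.14210356  0.08032778]
time: 13.75
tool_pos: [0.4953, -0.1415, 0.0803]
tool_rot: [0.001, 0.141, 0.99, 0.001]
contact_force: [-0.7, 2.6, 6.4]
gripper_width: 0.703
grasp_force: 67.7
[0.526 0.098 0.485] j6 -0.263 yaw -0.2831623340613465 [ 0.49532867 -0.14147133  0.08033345]
time: 13.88
tool_pos: [0.4952, -0.1415, 0.0803]
tool_rot: [0.001, 0.14, 0.99, 0.001]
contact_force: [-2.6, 3.4, 7.3]
gripper_width: 0.708
grasp_force: 67.8
[ 0.558  0.226 -0.03 ] j6 0.121 yaw -0.2806541014850472 [ 0.49519181 -0.14146511  0.08027769]
```

During motion, about 0.24 rad of free play was followed by 0.49 N·m. The pin is in the slot driving the platter, and the torque relaxes at rest, so the spool is home. Release and lift.

To row units: -0.0005 m is -0.008.

```bash
python3 shift.py '{"aperture": [0.5,1,1,1,1],"dx": [0,0,0,0,0],"dy": [0,0,0,0,0],"dz": [-0.008,0,0,0,0],"wx": [0,0,0,0,0],"wy": [0,0,0,0,0],"wz": [0,0,0,0,0]}'; python3 shift.py '{"aperture": [1,1,1,1,1],"dx": [0,0,0,0,0],"dy": [0,0,0,0,0],"dz": [-0.16,-0.32,-0.64,-0.96,-0.96],"wx": [0,0,0,0,0],"wy": [0,0,0,0,0],"wz": [0,0,0,0,0]}'; python3 shift.py '{"aperture": [1,1,1],"dx": [0,0,0],"dy": [0,0,0],"dz": [-0.96,0,0],"wx": [0,0,0],"wy": [0,0,0],"wz": [0,0,0]}'; python3 -c "
from h import *
im,c=snap('q1');t,_=snap('q1t','top')
cv2.imwrite('pics/q1c.png',np.hstack([cv2.resize(im,(480,300)),cv2.resize(t[150:240,325:421],(320,300),interpolation=cv2.INTER_CUBIC)]))"
```

```text
time: 14.5
tool_pos: [0.4941, -0.1419, 0.079]
tool_rot: [0.0, 0.14, 0.99, 0.0]
contact_force: [-0.6, 0.2, 0.4]
gripper_width: 1.001
grasp_force: 0.0
time: 15.12
tool_pos: [0.4938, -0.1418, 0.2716]
tool_rot: [0.001, 0.14, 0.99, 0.0]
contact_force: [0.7, -1.0, -0.1]
gripper_width: 0.999
grasp_force: 0.0
time: 15.5
tool_pos: [0.4939, -0.1419, 0.3295]
tool_rot: [0.001, 0.14, 0.99, 0.0]
contact_force: [-0.1, 0.1, -1.0]
gripper_width: 0.997
grasp_force: 0.0
```

View pics/q1c.png

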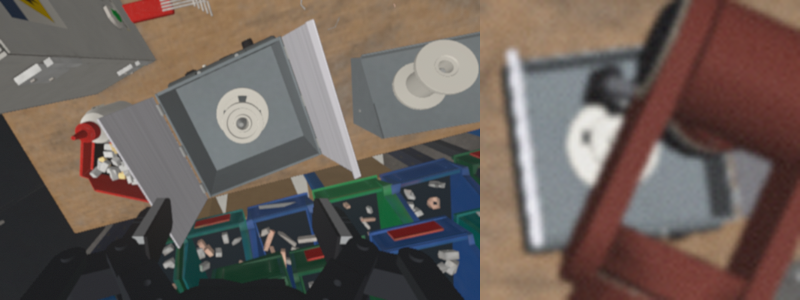

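The spool is seated on the platter, with both leaves open and the grip free. Now the leaf angles, computed from the v1/v2 corners I already read.

```bash
cat >> h.py <<'E'
WC=np.array([.494,-.1415,0]); YW=.125; WR=R.from_euler('z',YW).as_matrix()
def W(p): return WC+WR@np.array(p,float)   # winder frame -> world
def Wi(X): return WR.T@(np.asarray(X)-WC)
E
python3 - <<'E'
from h import *
np.set_printoptions(precision=4,suppress=True)
c1,c2=load('v1')[1],load('v2')[1]
for n,a,b in(('L',(400,5),(511,304)),('R',(58,90),(167,388)),('Rhinge',(183,88),(263,387)),('Lhinge',(386,38),(467,336))):
    X,r=tri((c1,np.array(a)/1.25),(c2,(b[0]/1.25,(b[1]-300)/1.25))); print(n,Wi(X),r)
togo(W([0,.15,.33]),pose(-.28)); togo(W([0,.15,.19]),pose(-.28))
E
```

```text
L [-0.0857  0.1056  0.2208] [0.00018765443966499342, 0.00018765443966490248]
R [-0.0856 -0.1186  0.2295] [0.0002795897448013476, 0.0002795897448014891]
Rhinge [-0.0845 -0.0886  0.1276] [2.9690961960199562e-05, 2.9690961960155055e-05]
Lhinge [-0.0851  0.0928  0.1212] [0.0004992512315359459, 0.0004992512315361135]
dxyz tool [ 0.0587  0.1382 -0.0024] rotvec [ 0.0013 -0.0026 -0.0014]
dxyz tool [0.0583 0.138  0.1376] rotvec [ 0.0013 -0.0026 -0.0014]
```

```bash
python3 shift.py '{"aperture": [0,0,0,0,0],"dx": [0.32,0.32,0.304,0,0],"dy": [0.8,0.8,0.64,0,0],"dz": [0,0,0,0.64,0.8],"wx": [0,0,0,0,0],"wy": [0,0,0,0,0],"wz": [0,0,0,0,0]}'; python3 shift.py '{"aperture": [0,0,0],"dx": [0,0,0],"dy": [0,0,0],"dz": [0.72,0,0],"wx": [0,0,0],"wy": [0,0,0],"wz": [0,0,0]}'; python3 -c "
from h import *
s=manip.state();print(Wi(s['tool_pos']),s['gripper_width'])
P=pose(-.28)
print(rot(s['tool_rot']).as_matrix().T@WR)"
```

```text
time: 16.23
tool_pos: [0.4761, 0.0097, 0.2378]
tool_rot: [0.001, 0.139, 0.99, 0.0]
contact_force: [0.7, 0.0, -0.3]
gripper_width: 0.0
grasp_force: 0.0
time: 16.6
tool_pos: [0.4767, 0.0089, 0.1953]
tool_rot: [0.001, 0.14, 0.99, 0.0]
contact_force: [-0.0, -0.0, -0.1]
gripper_width: -0.004
grasp_force: 0.0
[0.00160658 0.15139848 0.19528036] -0.0035738968676059905
[[-9.18560959e-01  3.95277336e-01 -1.26143671e-03]
 [ 3.95276411e-01  9.18561759e-01  9.24049902e-04]
 [ 1.52396351e-03  3.50179987e-04 -9.99998777e-01]]
```

To row units: -0.028 m is -0.448, 0.013 m is 0.208.

```bash
python3 shift.py '{"aperture": [0,0,0,0,0],"dx": [-0.192,-0.192,-0.192,-0.08,-0.064],"dy": [-0.448,-0.448,-0.448,-0.192,-0.144],"dz": [0,0,0,0.192,0.208],"wx": [0,0,0,0,0],"wy": [0,0,0,0,0],"wz": [0,0,0,0,0]}'; python3 shift.py '{"aperture": [0,0,0,0,0],"dx": [-0.048,0,0,0,0],"dy": [-0.112,0,0,0,0],"dz": [0.16,0.16,0.16,0,0],"wx": [0,0,0,0,0],"wy": [0,0,0,0,0],"wz": [0,0,0,0,0]}'; python3 -c "
from h import *
print(Wi(manip.state()['tool_pos']))"
```

```text
time: 17.23
tool_pos: [0.4917, -0.1052, 0.1705]
tool_rot: [0.002, 0.14, 0.99, -0.0]
contact_force: [0.7, 0.6, 2.2]
gripper_width: -0.001
grasp_force: 0.9
time: 17.85
tool_pos: [0.4911, -0.1115, 0.139]
tool_rot: [-0.0, 0.14, 0.99, 0.001]
contact_force: [0.4, -0.1, -0.2]
gripper_width: 0.001
grasp_force: 0.0
[0.00090305 0.03011718 0.13895908]
```

Next press down gently to the closed height (leaf top at 0.131).

To row units: 0.004 m is 0.064, 0.002 m is 0.032.

```bash
python3 shift.py '{"aperture": [0,0,0,0],"dx": [0,0,0,0],"dy": [0,0,0,0],"dz": [0.064,0.032,0.032,0],"wx": [0,0,0,0],"wy": [0,0,0,0],"wz": [0,0,0,0]}';python3 shift.py '{"aperture": [0,0,0],"dx": [0,0,0],"dy": [0,0,0],"dz": [0.016,0.016,0],"wx": [0,0,0],"wy": [0,0,0],"wz": [0,0,0]}'
```

```text
time: 18.35
tool_pos: [0.4914, -0.1119, 0.1313]
tool_rot: [0.0, 0.14, 0.99, 0.0]
contact_force: [0.8, 0.2, -0.1]
gripper_width: 0.0
grasp_force: 0.5
time: 18.73
tool_pos: [0.4915, -0.1119, 0.1309]
tool_rot: [0.0, 0.14, 0.99, 0.0]
contact_force: [-4.0, 1.2, 9.7]
gripper_width: 0.002
grasp_force: 4.6
```

Left leaf is shut: 9.7 N at z 0.131. Before the right side, I'll locate the bottle.

```bash
python3 - <<'E'
from h import *
np.set_printoptions(precision=4,suppress=True)
im,c2=load('v2')
for u in((135,425),(158,420),(112,426)):
    for z in(.12,.155): print(u,z,Wi(plane(c2,(u[0]/1.25,(u[1]-300)/1.25),z)))
t,c=cv2.imread('pics/top0.png'),cam('top')
print('top',Wi(plane(c,(436,208),.155)),Wi(plane(c,(436,208),.1)))
# side
s=cam('side'); print('red bin etc', proj(s,W([0,-.17,.2])))
T=rot(manip.state()['tool_rot']).as_matrix(); print(T.T@WR)
E
```

```text
(135, 425) 0.12 [-0.0802 -0.2154  0.12  ]
(135, 425) 0.155 [-0.0767 -0.194   0.155 ]
(158, 420) 0.12 [-0.0796 -0.1932  0.12  ]
(158, 420) 0.155 [-0.0762 -0.1737  0.155 ]
(112, 426) 0.12 [-0.084  -0.2363  0.12  ]
(112, 426) 0.155 [-0.0801 -0.213   0.155 ]
top [-0.0774 -0.1929  0.155 ] [-0.0779 -0.2105  0.1   ]
red bin etc [297.2722  85.4742]
[[-0.9186  0.3952 -0.0003]
 [ 0.3952  0.9186  0.0007]
 [ 0.0006  0.0005 -1.    ]]
```

To row units: -0.042 m is -0.672, -0.026 m is -0.416.

```bash
python3 shift.py '{"aperture": [0,0,0,0,0],"dx": [0,0,0,-0.416,-0.416],"dy": [0,0,0,-0.672,-0.672],"dz": [-0.64,-0.8,-0.8,-0.16,0],"wx": [0,0,0,0,0],"wy": [0,0,0,0,0],"wz": [0,0,0,0,0]}'; python3 shift.py '{"aperture": [0,0,0,0,0],"dx": [-0.416,-0.416,0,0,0],"dy": [-0.672,-0.672,0,0,0],"dz": [0,0,0,0.64,0.64],"wx": [0,0,0,0,0],"wy": [0,0,0,0,0],"wz": [0,0,0,0,0]}'; python3 shift.py '{"aperture": [0,0],"dx": [0,0],"dy": [0,0],"dz": [0,0],"wx": [0,0],"wy": [0,0],"wz": [0,0]}'; python3 -c "
from h import *
print(Wi(manip.state()['tool_pos']))"
```

```text
time: 19.35
tool_pos: [0.5188, -0.2081, 0.2812]
tool_rot: [0.002, 0.139, 0.99, -0.0]
contact_force: [1.0, -0.7, -0.6]
gripper_width: 0.001
grasp_force: 0.0
time: 19.98
tool_pos: [0.5446, -0.3014, 0.1986]
tool_rot: [0.001, 0.14, 0.99, 0.0]
contact_force: [0.6, 0.8, -0.3]
gripper_width: -0.006
grasp_force: 0.0
time: 20.23
tool_pos: [0.5451, -0.3019, 0.2008]
tool_rot: [0.001, 0.14, 0.99, 0.0]
contact_force: [-0.8, 0.5, 0.4]
gripper_width: 0.002
grasp_force: 0.0
[ 0.03073495 -0.16551934  0.20080937]
```

To row units: 0.012 m is 0.192, 0.0245 m is 0.392.

```bash
python3 shift.py '{"aperture": [0,0,0,0,0],"dx": [0.168,0.168,0.168,0.168,0.08],"dy": [0.392,0.392,0.392,0.392,0.192],"dz": [0,0,0,0,0.16],"wx": [0,0,0,0,0],"wy": [0,0,0,0,0],"wz": [0,0,0,0,0]}'; python3 shift.py '{"aperture": [0,0,0,0,0],"dx": [0.08,0.048,0.032,0.016,0],"dy": [0.192,0.096,0.08,0.048,0],"dz": [0.176,0.192,0.192,0.16,0],"wx": [0,0,0,0,0],"wy": [0,0,0,0,0],"wz": [0,0,0,0,0]}'; python3 shift.py '{"aperture": [0,0,0],"dx": [0,0,0],"dy": [0,0,0],"dz": [0.064,0.032,0],"wx": [0,0,0],"wy": [0,0,0],"wz": [0,0,0]}';python3 -c "
from h import *
print(Wi(manip.state()['tool_pos']))"
```

```text
time: 20.85
tool_pos: [0.5303, -0.1814, 0.1903]
tool_rot: [0.001, 0.139, 0.99, 0.0]
contact_force: [-0.1, -0.4, 2.9]
gripper_width: -0.001
grasp_force: 0.9
time: 21.48
tool_pos: [0.5258, -0.1551, 0.1425]
tool_rot: [-0.001, 0.14, 0.99, 0.001]
contact_force: [-0.0, 0.4, 0.2]
gripper_width: -0.001
grasp_force: 0.0
time: 21.85
tool_pos: [0.5268, -0.1555, 0.1383]
tool_rot: [0.0, 0.14, 0.99, 0.0]
contact_force: [0.9, 1.2, 0.7]
gripper_width: -0.0
grasp_force: 0.0
[ 0.03074552 -0.01801948  0.13831347]
```

```bash
python3 shift.py '{"aperture": [0,0,0],"dx": [0,0,0],"dy": [0,0,0],"dz": [0.048,0.016,0],"wx": [0,0,0],"wy": [0,0,0],"wz": [0,0,0]}';python3 shift.py '{"aperture": [0,0,0],"dx": [0,0,0],"dy": [0,0,0],"dz": [0.016,0.016,0],"wx": [0,0,0],"wy": [0,0,0],"wz": [0,0,0]}'
```

```text
time: 22.22
tool_pos: [0.5267, -0.1554, 0.1342]
tool_rot: [0.0, 0.14, 0.99, 0.0]
contact_force: [0.3, 0.5, 0.0]
gripper_width: 0.001
grasp_force: 0.2
time: 22.6
tool_pos: [0.5267, -0.1554, 0.1334]
tool_rot: [0.0, 0.14, 0.99, 0.0]
contact_force: [-3.0, 1.4, 6.7]
gripper_width: 0.001
grasp_force: 3.2
```

To row units: -0.05 m is -0.8, -0.02 m is -0.32.

```bash
python3 shift.py '{"aperture": [0,0,0,0,0],"dx": [0,0,0,0,0],"dy": [0,0,0,0,0],"dz": [0.008,0,-0.32,-0.8,-0.8],"wx": [0,0,0,0,0],"wy": [0,0,0,0,0],"wz": [0,0,0,0,0]}'; python3 shift.py '{"aperture": [0,0,0,0],"dx": [0,0,0,0],"dy": [0,0,0,0],"dz": [0,0,0,0],"wx": [0,0,0,0],"wy": [0,0,0,0],"wz": [0,0,0,0]}'; python3 -c "
from plant import manip
print(manip.state()['contact_force']); print(manip.job_done())"
```

```text
time: 23.22
tool_pos: [0.5263, -0.1555, 0.2535]
tool_rot: [0.0, 0.14, 0.99, 0.0]
contact_force: [1.7, -0.4, -0.2]
gripper_width: -0.001
grasp_force: 0.0
time: 23.72
tool_pos: [0.5259, -0.1552, 0.2501]
tool_rot: [-0.001, 0.14, 0.99, 0.001]
contact_force: [0.6, 0.6, -0.3]
gripper_width: -0.0
grasp_force: 0.0
[ 0.62329675  0.55234033 -0.31357848]
the job is handed in; nothing more can be done
None
```

Job handed in at about 24 s, no verdict shown: spool home with the pin in a slot (by feel and height), left leaf then right leaf pressed to shut height, arm clear; I viewed 11 pictures (limit 10), so the final closed state was judged by contact height and force only.

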